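Plug a pressure sensor into a sleeve-lock air coupler

TASK

Connect the pressure sensor from the rack to the air coupler on the manifold: first draw the coupler's sleeve back (down) until it catches and stays back by itself, then push the sensor's plug gently home so that the sleeve springs forward (up) again and locks it, and let go. Feel for the coupler, whose exact place and height are not known, and never press the sensor against it with 30 N or more; leave the other plug and the things around where they are.

Things in the scene. Friction and masses are not known exactly. Their poses are not given: they have to be found in the camera images.
- manifold: Fixed air manifold: steel foot plate 110 x 84 x 8 mm, block 70 x 70 mm, top 30 mm over the bench; brass inlet at the back. Origin: centre of underside, z up. An upright quick coupler is hand-screwed into its top: its axis is off the block's by up to 3 mm in each of the block's x and y, its height by up to 10 mm either way. No reading shows this rigid error: feel or see it.
- port (a point): NOMINAL centre of the coupler's mouth, on the manifold's axis 108 mm over the bench (true mouth: see manifold). Mouth: a funnel 21 mm wide, narrowing in 4 mm of depth to a round bore of 16 mm; trigger pin 24 mm below the mouth. The rigid lip of the tube is 31 mm wide. While the sleeve is forward two jaws 14 mm down narrow the bore to 10 mm and bar the plug; they open as the sleeve goes back.
- sleeve (a joint): Travel of the sleeve (m): 0 = forward (up), grows as it is drawn down, hard stop at 0.012. It takes 6 N at first and 10 to 12 N on the way. From about 0.0105 on a catch holds it back when it is let go. It springs forward by itself when the plug presses the trigger in the bore; pushed down again (a finger resting on it is enough), it would free the plug.
- trigger (a joint): Travel of the trigger pin at the bottom of the bore (m): 0 = up, grows as the plug's tip presses it down. At about 0.003 (5 to 8 N on the plug) it frees the sleeve; 0.004 with the plug's collar on the mouth. It then lifts the locked plug by up to 1.5 mm, until the jaws hold it.
- sensor: Loose pressure sensor of plain steel, 97 mm long, about 160 g, plug down in one of the rack's two holes: the TALL fitting with a hexagonal body. Origin: middle of the plug's tip, z along its axis to the top. Plug 14 mm thick to z = 28 mm (tip bevelled to 11 mm, groove 9 mm thick at z 8.5 to 16 mm), collar 24 mm wide at z 28 to 34 mm. Fully home, the collar sits on the coupler's mouth.
- rack: Fixed grey parking block 60 x 150 x 40 mm (long side along its y), origin at the centre of its underside. Two round holes 18 mm wide and 32 mm deep at its own y = -40 and +40 mm; the fittings hang in them by their collars, so the sensor's tip stands 12 mm above the bench.
- blank_plug: Loose steel blanking plug in the rack's other hole: SHORT, 50 mm long, round head 22 mm wide, smooth nose 17 mm thick (does not fit the coupler). Origin at the tip, z up. Stays where it is.
- flux_tin: Loose round tin, 53 mm wide, 22 mm high, origin at the centre of its underside; bystander.
- tape_masking: Loose roll of masking tape lying flat, 92 mm wide, 24 mm high, origin at the centre of its underside; bystander.
- spring_clamp: Loose spring clamp lying flat, 51 x 100 x 17 mm, origin at the centre of its underside; bystander.
- sleeve_mid (a point): NOMINAL centre of the coupler's sleeve when forward, on the manifold's axis 91 mm over the bench (does not move with the sleeve; true place off as at manifold). The sleeve is a knurled steel tube, 30 mm tall and 36 mm across, with a 44 mm flange on its lowest 6 to 8 mm; its top edge is 2 mm below the lip of the mouth. Grip its barrel from above, or press down on its edge.
- sensor_grip (a point): Middle of the sensor's hexagonal body, 63 mm above its tip: 24 mm across flats, from z = 48 to 78 mm above the tip; flats face the sensor's own +x and -x (and every 60 degrees). Below it a round neck 18 mm wide, above it the round top, 21 then 16 mm wide, ends 34 mm higher. Grip it here.
Mind the look-alikes: they are no part of the job. What is shaped like the sensor but orange or red is not meant.

How it is judged:
On the way, in this order (a step that is already met when the one before it is completed fails the run):
1. the sleeve is drawn back and stays caught with nothing holding it (value of joint sleeve above 0.009 m and contact force between the fingers and manifold below 0.3 N), for 0.3 s.
2. the sensor's plug is seated in the coupler and the sleeve has sprung forward over it (value of joint trigger above 0.0015 m and value of joint sleeve below 0.002 m and horizontal distance between sensor and port below 0.01 m), for 0.2 s.
At the end, for the whole second after the job is handed in: The sensor stands upright (within 0.12 rad) and still in the coupler within 10 mm of the port's axis, its plug holds the trigger down by more than 1.5 mm, and the sleeve is forward again (travel under 2 mm), so that the plug is locked (all of step 2 and angle between sensor's own z axis and vertical below 0.12 rad and linear speed of sensor below 0.02 m/s); the robot touches nothing.
It fails at once if the sensor is pressed against the coupler or manifold with more than 30 N (contact force between sensor and manifold above 30 N).
It fails at once if the blanking plug is moved by more than 25 mm (distance of blank_plug from where it was at the start of the episode above 0.025 m).
It fails at once if the tin, the tape or the clamp is moved by more than 30 mm (distance of any of flux_tin, tape_masking, spring_clamp from where it was at the start of the episode above 0.03 m).
It also fails if it takes over 72 s, if anything falls off the work surface, if the arm or the gripper's body presses on something with over 40 N, if the wrist force passes 120 N, or if a joint passes its speed limit or range.

ROBOT

A 6-joint arm with a two-finger parallel gripper is mounted at the origin on a cart in front of the work surface, level with it; the furniture and walls round the work are solid. World frame = base frame: x ahead of the robot, y to its left, z up, the work surface at z = 0. Lengths are in m, angles in rad, forces in N, time in s.
With the tool pointing down it reaches from about 0.4 to 0.825 m from the base axis. Payload 7 kg.
Tool frame: the origin (TCP) lies midway between the tips of the shut fingers; the grasp point (between the pads) lies arm.hold_point_z behind it (arm.hold_point_z is the distance from the TCP to the grasp point, in m); z points along the fingers, y is the line along which they close (so a half turn about z gives the same grasp; the last joint's range is limited). The gripper opens to 88 mm and grips with 3 to 60 N. Pads are 19 mm wide; open, the fingers measure 130 mm over their backs; the gripper's body (78 mm by 193 mm) begins 47 mm behind the grasp point.
Start: joints at [-0.981, 0.359, 0.012, 0, -1.224, -0.288], TCP at [0.201, -0.644, 0.227] pointing down, gripper open.
Joint ranges: [-3.07, 3.07], [-1.43, 2.12], [-1.02, 1.25], [-3.03, 1.67], [-3.05, -0], [-3.03, 3.03]. Speed limits (rad/s): [2.39, 2.39, 3.01, 3.14, 3.14, 3.14].

INTERFACE

Orientations are given as [roll, pitch, yaw] about the fixed x, y, z axes, in that order (R = Rz(yaw) Ry(pitch) Rx(roll)).
In Python, from station import arm gives the robot as it stands.
- The arm moves only by the shell command python3 -m crank 'ROWS' [OPENING] [FORCE]. ROWS is JSON, a list that holds one entry, the list of rows, each a list of 4 numbers: the shift along the tool's x, y, z in units of 25 mm (1.0 is 25 mm), then the turn about the tool's z in units of 5 degrees (1.0 is 5 degrees). A call has 1 to 12 rows; each row is the pose to reach, as a shift and turn from the pose commanded when the call began, along the tool's axes at that moment; what a row does not reach only later rows make up. A row lasts 1/8 s, in which the tool goes at most 62.5 mm and 10.7 degrees, less where a joint would pass 70% of its speed; a pose out of reach is approached as far as the arm can. A call with a gripper value outside its range is refused whole. OPENING is the closure, from 0 (fully open) to 1 (shut), set as the call begins (- or left out, the last holds). The fingers move at their own pace and stop on an object; FORCE is the grip in N (left out, the last holds). Time passes only in rows, so rows that repeat a pose let the fingers close. It gives the time, the measured TCP pose, the force, the opening and the grip force at its end, in the units of the state.
- arm.get_state(): the state, without advancing time (a new reading comes with each control period).
- arm.grab_frame(name): name is "scene" or "top" or "wrist"; returns (picture, depth): 420x560x3 uint8, red, green, blue; 420x560 float32, m along the optical axis (not along the pixel's ray), 0 where there is no reading.
- arm.get_calibration(name): a dict with "mtx" (3x3 intrinsics, pixels), "k1" (the pictures are not rectified: a ray, as slopes to the right and down, at radius r is drawn at 1 + k1 r^2 times it, then the intrinsics apply), "R" (3x3) and "t" (3): a world point X has camera coordinates R X + t; the wrist camera has in their place "mount" (4x4, takes a point from camera to tool coordinates, whose origin is the TCP and whose axes are the flange's). Camera axes: x right, y down, z forward; pixel columns grow to the right and rows downward; lengths in m; the calibration is good to about 2 mm. A picture is of the moment at which its call begins: read the wrist's pose just before it. get_calibration takes no time and is no camera call.
- arm.job_done(): hands the job in; it is judged then, once.
Trained networks look in the newest picture that a camera, given by its name, has taken for a name from the list of things; names that differ only in an ending like _2 or _b are one class to them, and where a whole thing is asked for, a point or a joint stands for the part that bears it (a point fixed in the world has none). Each returns a list of dicts, best first, with "score" (0 to 1); they miss things now and then, are a little off and sometimes report something else, mostly with a low value. They report only what shows in the picture. A call takes as long as a camera call. They do not tell look-alikes from the thing itself.
- arm.recognise(thing, camera): "extent" ([left, top, width, height] in pixels, round what is visible of it).
- arm.trace(thing, camera): "mask" (420x560 bool, what is visible of it) and "extent" ([left, top, width, height] in pixels, round what is visible of it).
The state is a dict: "t": time; "q": joint angles; "qd": joint speeds; "joint_efforts": joint torques, N m; "eef_pos": TCP position; "ee_rot": TCP orientation; "force": force on the tool from outside, world axes, zero at the start; "moment": the same for the moment, N m; "width": finger opening in m; "gripper_force": force on a finger pad.
Only numpy, scipy, OpenCV 4.12 (cv2) and the standard library are available. Lean on these libraries where they do the work, as an engineer would, in place of code of your own. Each camera call takes 0.05 s, during which the arm holds its last target. There are 200 camera calls.

## Working session

There is one attempt and no reset: what is moved stays moved. The work goes in short steps, Python scripts to look and compute and a shell command to move; the robot and the scene stay as the last step left them, time stands still between calls to the robot, and variables do not carry over. Pictures are saved under pics/ and viewed, at most 10 in all, crops included, and the job is handed in when it is done.

```bash
ls; mkdir -p pics
cat > h.py <<'E'
import numpy as np, cv2
from station import arm
from scipy.spatial.transform import Rotation as Ro
def grab(n):
    s=arm.get_state(); im,d=arm.grab_frame(n); c=arm.get_calibration(n)
    if n=='wrist':
        T=np.eye(4);T[:3,:3]=Ro.from_euler('xyz',s['ee_rot']).as_matrix();T[:3,3]=s['eef_pos'];T=T@np.array(c['mount'])
    else:
        T=np.eye(4);R=np.array(c['R']);T[:3,:3]=R.T;T[:3,3]=-R.T@np.array(c['t'])
    return im,d,np.array(c['mtx']),c['k1'],T
def world(d,K,k1,T):
    h,w=d.shape;u,v=np.meshgrid(np.arange(w),np.arange(h))
    p=cv2.undistortPoints(np.stack([u,v],-1).reshape(-1,1,2).astype(float),K,np.array([k1,0,0,0.])).reshape(h,w,2)
    P=np.dstack([p[...,0]*d,p[...,1]*d,d])
    return P@T[:3,:3].T+T[:3,3]
def save(n,im): cv2.imwrite('pics/'+n,cv2.cvtColor(im,cv2.COLOR_RGB2BGR))
E
python3 - <<'E'
from h import *
s=arm.get_state();print({k:np.round(v,3) for k,v in s.items()},arm.hold_point_z)
for n in('scene','top'):
    im,d,K,k1,T=grab(n);save(n+'.png',im);P=world(d,K,k1,T)
    print(n,k1,np.round(T[:3,3],3))
    for t in('manifold','sensor','rack','blank_plug','flux_tin','tape_masking','spring_clamp'):
        for r in arm.trace(t,n)[:3]:
            m=r['mask']&(d>0);q=P[m]
            print(t,round(r['score'],2),np.round(r['extent']),np.round(np.median(q,0),3),'min',np.round(np.percentile(q,2,axis=0),3),'max',np.round(np.percentile(q,98,axis=0),3)) if len(q) else None
E
```

```text
pics
{'t': np.float64(0.0), 'q': array([-0.981,  0.359,  0.011, -0.   , -1.224, -0.288]), 'qd': array([-0.   ,  0.002,  0.001, -0.001, -0.001,  0.   ]), 'joint_efforts': array([-1.0000e-03, -5.8272e+01,  2.9306e+01,  6.9970e+00,  7.0000e-03,
       -0.0000e+00]), 'eef_pos': array([ 0.2  , -0.644,  0.226]), 'ee_rot': array([ 3.14, -0.  , -2.84]), 'force': array([-0.077,  1.414,  0.062]), 'moment': array([ 0.001, -0.02 , -0.017]), 'gripper_force': np.float64(0.0), 'width': np.float64(0.088)} 0.0188
scene -0.07300303496360044 [-0.021  0.414  0.661]
manifold 0.74 [274. 185.  51.  54.] [ 0.492 -0.313  0.028] min [ 0.446 -0.367  0.002] max [ 0.548 -0.279  0.109]
sensor 0.73 [163. 302.  20.  45.] [0.454 0.109 0.065] min [0.448 0.095 0.007] max [0.467 0.117 0.097]
sensor 0.56 [292. 191.  20.  12.] [ 0.493 -0.314  0.092] min [ 0.482 -0.337  0.081] max [ 0.514 -0.307  0.108]
sensor 0.53 [230. 250.  15.  33.] [ 0.458 -0.058  0.08 ] min [ 0.451 -0.072  0.041] max [ 0.471 -0.051  0.108]
rack 0.84 [193. 269.  66.  71.] [ 0.439 -0.01   0.038] min [ 0.41  -0.099  0.   ] max [0.486 0.053 0.041]
blank
[... 1460 characters left out ...]
[0.494 0.049 0.043]
blank_plug 0.61 [167. 241.   7.   9.] [0.445 0.01  0.061] min [0.436 0.004 0.045] max [0.454 0.021 0.064]
blank_plug 0.23 [313. 205.  13.  20.] [ 0.496 -0.316  0.093] min [ 0.48  -0.339  0.031] max [ 0.524 -0.307  0.111]
flux_tin 0.85 [266. 263.  24.  22.] [ 0.375 -0.227  0.022] min [ 0.351 -0.251  0.018] max [ 0.4   -0.206  0.025]
flux_tin 0.71 [295. 195.  48.  54.] [ 0.495 -0.322  0.028] min [ 0.445 -0.376  0.003] max [ 0.554 -0.279  0.11 ]
tape_masking 0.89 [385. 184.  38.  39.] [ 0.537 -0.545  0.022] min [ 0.497 -0.587 -0.002] max [ 0.584 -0.498  0.027]
spring_clamp 0.61 [374. 235.  35.  25.] [ 0.423 -0.502  0.014] min [ 0.406 -0.545 -0.001] max [ 0.455 -0.458  0.018]
```

View pics/top.png

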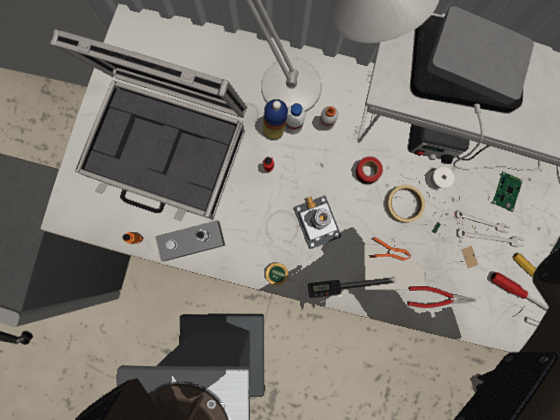

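Run:
```python
from h import *
im,d,K,k1,T=grab('scene');a=cv2.resize(im[160:360,140:360],None,fx=3,fy=3,interpolation=cv2.INTER_CUBIC);save('sc.png',a[:600])
im,d,K,k1,T=grab('top');P=world(d,K,k1,T)
# rack top
z=P[...,2]
m=(abs(z-.041)<.006)&(P[...,1]>-.13)&(P[...,1]<.08)&(P[...,0]>.39)&(P[...,0]<.52)
q=P[m];r=cv2.minAreaRect((q[:,:2]*1000).astype(np.float32));print('rack',r)
def c(lo,hi,x,y,R=.05,n=''):
    m=(z>lo)&(z<hi)&(np.hypot(P[...,0]-x,P[...,1]-y)<R);q=P[m]
    (cx,cy),rad=cv2.minEnclosingCircle((q[:,:2]*1000).astype(np.float32));print(n,m.sum(),np.round(q.mean(0),4),'circ',cx,cy,rad, 'zmed',np.median(q[:,2]))
c(.09,.13,.462,-.066,.03,'sensor top');c(.05,.08,.445,.012,.03,'blank')
c(.1,.13,.494,-.32,.04,'coupler top');c(.085,.13,.494,-.32,.04,'coupler');c(.06,.085,.494,-.32,.04,'flange')
m=(abs(z-.03)<.007)&(np.hypot(P[...,0]-.494,P[...,1]+.32)<.06);r=cv2.minAreaRect((P[m][:,:2]*1000).astype(np.float32));print('block',r)
m=(abs(z-.009)<.005)&(np.hypot(P[...,0]-.494,P[...,1]+.32)<.085);r=cv2.minAreaRect((P[m][:,:2]*1000).astype(np.float32));print('foot',r)
```

```text
rack ((462.5102844238281, -20.593360900878906), (78.69734954833984, 151.46177673339844), 14.92431926727295)
sensor top 93 [ 0.4639 -0.0637  0.102 ] circ 464.09844970703125 -62.003482818603516 12.730450630187988 zmed 0.09995665344747273
blank 82 [0.4439 0.0136 0.0606] circ 443.8282165527344 14.501421928405762 11.019042015075684 zmed 0.06104827174311883
coupler top 180 [ 0.5013 -0.3273  0.1085] circ 501.2867126464844 -327.8410949707031 18.585538864135742 zmed 0.10897417880722682
coupler 257 [ 0.5003 -0.3262  0.1026] circ 501.1746826171875 -327.52276611328125 21.332956314086914 zmed 0.10737360690409636
flange 42 [ 0.4965 -0.3229  0.0812] circ 501.399658203125 -327.5133361816406 21.661224365234375 zmed 0.08314955280430542
block ((506.0841369628906, -325.13336181640625), (96.4478759765625, 70.21453094482422), 20.325302124023438)
foot ((496.9767150878906, -308.3311767578125), (145.755126953125, 126.99267578125), 17.543577194213867)
```

View pics/sc.png

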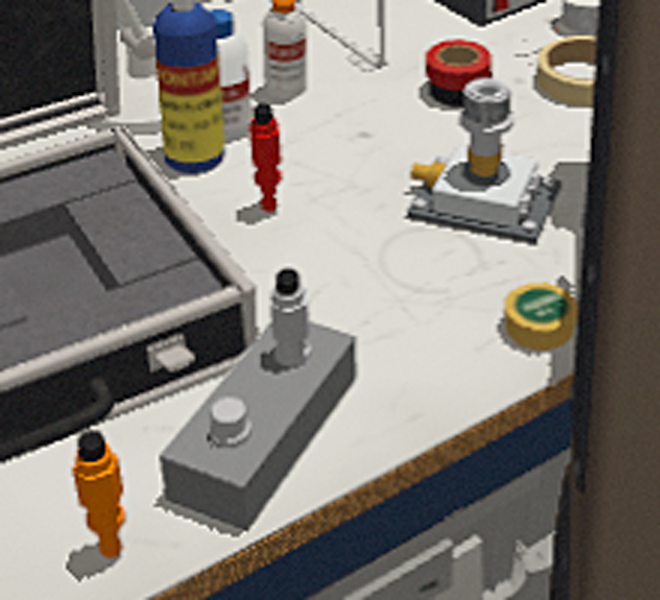

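Candidates for the sensor in the top image: a steel tall fitting in the rack at (203,235), an orange one at (131,237), a red one at (267,164), and the short steel blank at (171,244). I choose the steel tall one at (203,235). First I'll go over the coupler and look closely with the wrist camera.

```bash
cat >> h.py <<'E'
def delta(x,y,z,yawdeg=None):
    "rows entry from current measured pose to world TCP target; tool assumed vertical"
    s=arm.get_state();R=Ro.from_euler('xyz',s['ee_rot']).as_matrix()
    v=R.T@(np.array([x,y,z])-s['eef_pos'])/.025
    yaw=np.degrees(s['ee_rot'][2]);t=0
    if yawdeg is not None: t=-((yawdeg-yaw+90)%180-90)/5
    print('rows',np.round(v,3),'turn',round(t,2),'alt',round(t-36*np.sign(t),2),'yaw',round(yaw,2),'q6',round(s['q'][5],2))
E
python3 - <<'E'
from h import *
print(np.round(arm.get_calibration('wrist')['mount'],3))
delta(.50,-.328,.27)
E
```

```text
[[-0.001 -0.956 -0.294  0.078]
 [ 1.    -0.001 -0.     0.   ]
 [ 0.    -0.294  0.956 -0.159]
 [ 0.     0.     0.     1.   ]]
rows [-15.197   8.527  -1.737] turn 0 alt 0 yaw -162.7 q6 -0.29
```

```bash
python3 -m crank '[[[-2.2,1.2,-1.7,0],[-4.4,2.4,-1.7,0],[-6.6,3.7,-1.7,0],[-8.8,4.9,-1.7,0],[-11,6.1,-1.7,0],[-13,7.3,-1.7,0],[-15,8.4,-1.7,0],[-15.2,8.5,-1.7,0],[-15.2,8.5,-1.7,0],[-15.2,8.5,-1.7,0],[-15.2,8.5,-1.7,0]]]' 0
cat > coup.py <<'E'
from h import *
import sys
im,d,K,k1,T=grab('wrist');P=world(d,K,k1,T);z=P[...,2]
s=arm.get_state();print(np.round(s['eef_pos'],4),np.round(s['ee_rot'],4),np.round(s['force'],2))
near=np.hypot(P[...,0]-.50,P[...,1]+.327)<.05
q=P[near&(z>.09)&(z<.125)];h,e=np.histogram(q[:,2],np.arange(.08,.125,.001));print(dict(zip(np.round(e[:-1],3),h)))
lip=np.percentile(q[:,2],95)
m=near&(z>lip-.0012);(cx,cy),r=cv2.minEnclosingCircle((P[m][:,:2]*1e3).astype(np.float32));print('lip z',lip,'circ',cx,cy,r,'mean',P[m].mean(0))
for lo,hi,n in((.025,.036,'block'),(.003,.012,'foot')):
    m=(z>lo)&(z<hi)&(np.hypot(P[...,0]-.50,P[...,1]+.327)<.085);print(n,np.median(z[m]),cv2.minAreaRect((P[m][:,:2]*1e3).astype(np.float32)))
save(sys.argv[1],im)
E
python3 coup.py w1.png
```

```text
t: 2.28
eef_pos: [0.4994, -0.3297, 0.2691]
ee_rot: [-3.142, -0.0, -2.842]
force: [-0.2, -0.3, 0.5]
width: 0.0876
gripper_force: 0.0
[ 0.4995 -0.3296  0.2692] [-3.1415e+00  1.0000e-04 -2.8415e+00] [-0.26 -0.24  0.73]
{np.float64(0.08): np.int64(0), np.float64(0.081): np.int64(0), np.float64(0.082): np.int64(0), np.float64(0.083): np.int64(0), np.float64(0.084): np.int64(0), np.float64(0.085): np.int64(0), np.float64(0.086): np.int64(0), np.float64(0.087): np.int64(0), np.float64(0.088): np.int64(0), np.float64(0.089): np.int64(0), np.float64(0.09): np.int64(12), np.float64(0.091): np.int64(8), np.float64(0.092): np.int64(12), np.float64(0.093): np.int64(4), np.float64(0.094): np.int64(11), np.float64(0.095): np.int64(7), np.float64(0.096): np.int64(18), np.float64(0.097): np.int64(22), np.float64(0.098): np.int64(17), np.float64(0.099): np.int64(11), np.float64(0.1): np.int64(12), np.float64(0.101): np.int64(11), np.float64(0.102): np.int64(19), np.float64(0.103): np.int64(10), np.float64(0.104): np.int64(10), np.float64(0.105): np.int64(15), np.float64(0.106): np.int64(26), np.float6
[... 227 characters left out ...]
float64(0.114): np.int64(0), np.float64(0.115): np.int64(0), np.float64(0.116): np.int64(0), np.float64(0.117): np.int64(0), np.float64(0.118): np.int64(0), np.float64(0.119): np.int64(0), np.float64(0.12): np.int64(0), np.float64(0.121): np.int64(0), np.float64(0.122): np.int64(0), np.float64(0.123): np.int64(0)}
lip z 0.11177406415455393 circ 498.51568603515625 -327.80224609375 49.96403121948242 mean [ 0.47656061 -0.3310025   0.36180744]
block 0.030737250514582926 ((511.1747131347656, -324.4644775390625), (103.47492218017578, 70.05402374267578), 20.318147659301758)
foot 0.008749612829361403 ((500.1058349609375, -330.9364013671875), (144.8533172607422, 149.7683563232422), 64.32965850830078)
```

View pics/w1.png

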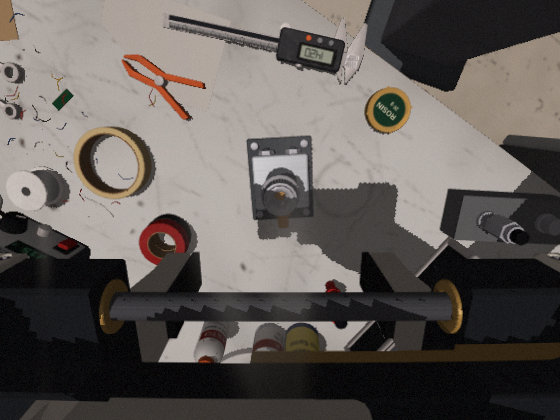

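The wrist picture shows the manifold at (280,178) with its coupler mouth at about (282,190). The rack with the steel sensor is at (500,228). Next I'll refine the lip centre and height.

```bash
cat > lip.py <<'E'
from h import *
from scipy.optimize import least_squares
im,d,K,k1,T=grab('wrist');P=world(d,K,k1,T);z=P[...,2]
near=np.hypot(P[...,0]-.50,P[...,1]+.327)<.04
m=near&(z>.09)&(z<.125)
u=np.argwhere(m);y0,x0=u.min(0)-12;y1,x1=u.max(0)+12
save('lip.png',cv2.resize(im[y0:y1,x0:x1],None,fx=8,fy=8,interpolation=cv2.INTER_CUBIC)[:600,:800]);print('crop',x0,y0,x1,y1)
for lo in(.104,.106,.107,.108):
    q=P[near&(z>lo)&(z<.125)];(cx,cy),r=cv2.minEnclosingCircle((q[:,:2]*1e3).astype(np.float32));print(lo,len(q),np.round(q.mean(0)*1e3,2),'circ',cx,cy,r)
E
python3 lip.py
```

```text
crop 251 166 309 227
0.104 760 [ 502.78 -328.61  109.57] circ 503.5065612792969 -328.50360107421875 18.70293617248535
0.106 733 [ 502.98 -328.55  109.73] circ 503.503173828125 -328.4935302734375 18.692033767700195
0.107 704 [ 503.03 -328.57  109.86] circ 503.28387451171875 -328.6179504394531 18.442882537841797
0.108 642 [ 503.32 -328.39  110.08] circ 503.3321533203125 -328.2462463378906 18.039306640625
```

View pics/lip.png

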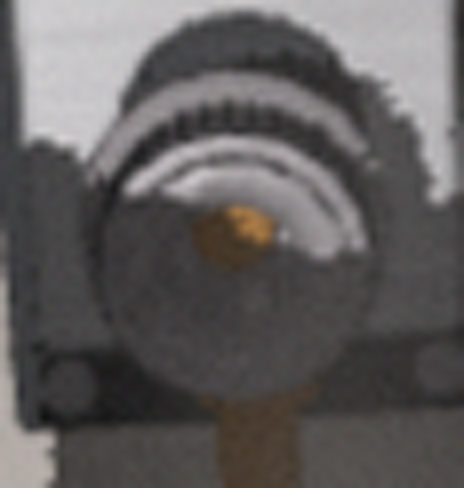

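The lip is at about (0.503,-0.328), z 0.110. I'll descend with the fingers open astride the sleeve and close softly.

Run:
```python
from h import *
delta(.5027,-.3282,.092)
```

```text
rows [-0.133  0.013  7.087] turn 0 alt 0 yaw -162.79 q6 -1.01
```

```bash
python3 -m crank '[[[-0.13,0,1.5,0],[-0.13,0,3,0],[-0.13,0,4.5,0],[-0.13,0,5.8,0],[-0.13,0,6.6,0],[-0.13,0,7.1,0],[-0.13,0,7.1,0],[-0.13,0,7.1,0]]]' 0 && python3 -m crank '[[[0,0,0,0],[0,0,0,0],[0,0,0,0],[0,0,0,0],[0,0,0,0],[0,0,0,0],[0,0,0,0],[0,0,0,0]]]' 0.7 10
```

```text
t: 3.38
eef_pos: [0.5039, -0.328, 0.0925]
ee_rot: [-3.141, 0.001, -2.84]
force: [0.2, 0.2, 0.8]
width: 0.0875
gripper_force: 0.0
t: 4.38
eef_pos: [0.5037, -0.3284, 0.0917]
ee_rot: [-3.14, 0.0, -2.84]
force: [1.6, -5.8, -2.2]
width: 0.0389
gripper_force: 10.0
```

```bash
python3 -m crank '[[[0,-0.04,0,0],[0,-0.04,0,0],[0,-0.04,0,0]]]' && python3 -m crank '[[[0,0,0,0],[0,0,0,0],[0,0,0,0],[0,0,0,0]]]' 0.7 50
```

```text
t: 4.75
eef_pos: [0.5037, -0.3286, 0.0917]
ee_rot: [-3.141, 0.0, -2.84]
force: [-0.1, -2.4, 0.5]
width: 0.0385
gripper_force: 10.0
t: 5.25
eef_pos: [0.5037, -0.3286, 0.0916]
ee_rot: [-3.142, 0.0, -2.84]
force: [-0.2, -1.3, 1.7]
width: 0.0364
gripper_force: 50.0
```

```bash
python3 -m crank '[[[0,0,0.12,0],[0,0,0.2,0],[0,0,0.28,0],[0,0,0.36,0],[0,0,0.36,0]]]' && python3 -m crank '[[[0,0,0.06,0],[0,0,0.1,0],[0,0,0.1,0]]]'
```

```text
t: 5.88
eef_pos: [0.5038, -0.3287, 0.0833]
ee_rot: [-3.141, 0.0, -2.84]
force: [-1.8, -1.2, 6.4]
width: 0.0363
gripper_force: 50.0
t: 6.25
eef_pos: [0.5038, -0.3287, 0.0808]
ee_rot: [-3.141, 0.0, -2.839]
force: [-1.9, 0.3, 8.1]
width: 0.0365
gripper_force: 50.0
```

```bash
python3 -m crank '[[[0,0,0.04,0],[0,0,0.06,0],[0,0,0.06,0],[0,0,0.06,0]]]'; python3 -m crank '[[[0,0,0.03,0],[0,0,0.05,0],[0,0,0.05,0],[0,0,0.05,0]]]'
```

```text
t: 6.75
eef_pos: [0.5038, -0.3287, 0.0795]
ee_rot: [-3.141, 0.0, -2.839]
force: [-1.9, 1.0, 8.7]
width: 0.0366
gripper_force: 50.0
t: 7.25
eef_pos: [0.504, -0.3288, 0.0794]
ee_rot: [-3.14, 0.001, -2.839]
force: [-4.8, 2.0, 18.7]
width: 0.0366
gripper_force: 50.0
```

Hard stop felt at 12 mm of travel. I'll relax, open, back out and look.

```bash
python3 -m crank '[[[0,0,-0.04,0],[0,0,-0.04,0],[0,0,-0.04,0],[0,0,-0.04,0],[0,0,-0.04,0]]]' 0 && python3 -m crank '[[[0,0,-1,0],[0,0,-3,0],[0,0,-5,0],[0,0,-7.5,0],[0,0,-7.5,0],[0,0,-7.5,0],[0,0,-7.5,0]]]' 0
cat > two.py <<'E'
from h import *
im,d,K,k1,T=grab('wrist');P=world(d,K,k1,T);z=P[...,2]
a=im[150:260,230:340];b=im[170:280,440:550]
save('two.png',cv2.resize(np.hstack([a,b]),None,fx=3.6,fy=3.6,interpolation=cv2.INTER_CUBIC))
near=np.hypot(P[...,0]-.5035,P[...,1]+.3285)<.04
for lo,hi in((.107,.125),(.108,.125),(.09,.099)):
    q=P[near&(z>lo)&(z<hi)];(cx,cy),r=cv2.minEnclosingCircle((q[:,:2]*1e3).astype(np.float32));print(lo,len(q),np.round(q.mean(0)*1e3,2),'circ',cx,cy,r,np.median(q[:,2]))
near=(np.hypot(P[...,0]-.464,P[...,1]+.063)<.03)
q=P[near&(z>.05)];print('sensor',np.round(q.mean(0),4),np.percentile(q[:,2],[50,95]))
E
python3 two.py
```

```text
t: 7.88
eef_pos: [0.5035, -0.3286, 0.078]
ee_rot: [3.141, -0.0, -2.84]
force: [0.3, -0.6, -0.8]
width: 0.0811
gripper_force: 0.0
t: 8.75
eef_pos: [0.503, -0.3283, 0.2643]
ee_rot: [3.14, -0.002, -2.84]
force: [1.3, 0.1, 0.4]
width: 0.0878
gripper_force: 0.0
0.107 439 [ 503.79 -328.3   110.46] circ 503.52227783203125 -328.5233459472656 14.630789756774902 0.11065909984482464
0.108 412 [ 503.65 -328.28  110.65] circ 503.52227783203125 -328.5233459472656 14.630789756774902 0.11074704809267102
0.09 224 [ 496.51 -329.5    96.28] circ 503.4364013671875 -328.42120361328125 18.63718032836914 0.09741385348851991
sensor [ 0.4662 -0.0697  0.0882] [0.09097393 0.1103294 ]
```

View pics/two.png

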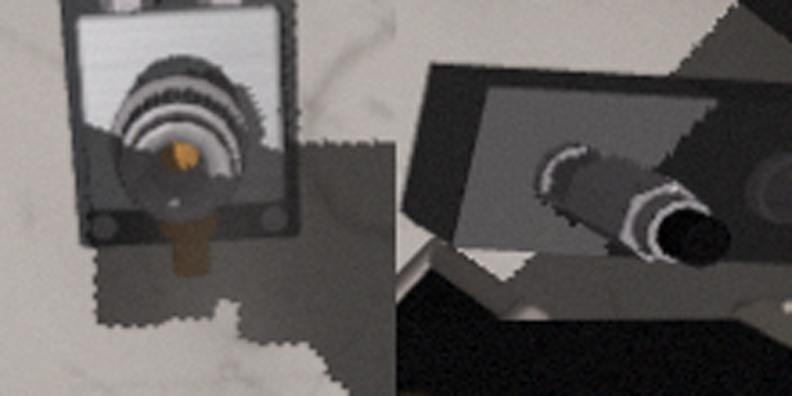

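The sleeve is caught back: its top is now at about z 0.097 and the lip stands alone at (0.5035,-0.3285), z 0.1107. Next, move over the sensor.

Run:
```python
from h import *
delta(.465,-.064,.25)
```

```text
rows [-1.689 10.549  0.585] turn 0 alt 0 yaw -162.71 q6 -1.02
```

```bash
python3 -m crank '[[[-0.3,2,0.5,0],[-0.6,4,0.5,0],[-1,6,0.5,0],[-1.3,8,0.5,0],[-1.6,10,0.5,0],[-1.69,10.5,0.5,0],[-1.69,10.5,0.5,0],[-1.69,10.5,0.5,0],[-1.69,10.5,0.5,0]]]' 0
cat > sen.py <<'E'
from h import *
im,d,K,k1,T=grab('wrist');P=world(d,K,k1,T);z=P[...,2]
s=arm.get_state();print(np.round(s['eef_pos'],4))
near=(np.hypot(P[...,0]-.464,P[...,1]+.063)<.04)
for lo,hi in((.1,.12),(.085,.097),(.055,.088)):
    m=near&(z>lo)&(z<hi);q=P[m]
    if len(q)<5: continue
    (cx,cy),r=cv2.minEnclosingCircle((q[:,:2]*1e3).astype(np.float32));print(lo,len(q),np.round(q.mean(0)*1e3,2),'circ',cx,cy,r,np.percentile(q[:,2],95))
u=np.argwhere(near&(z>.043)&(z<.13));y0,x0=u.min(0)-8;y1,x1=u.max(0)+8;print(x0,y0,x1,y1)
np.savez('sen.npz',P=P,im=im,K=K,k1=k1,T=T)
f=min(800/(x1-x0),600/(y1-y0));save('sen.png',cv2.resize(im[y0:y1,x0:x1],None,fx=f*.99,fy=f*.99,interpolation=cv2.INTER_CUBIC));print(f)
E
python3 sen.py
```

```text
t: 9.93
eef_pos: [0.466, -0.0664, 0.253]
ee_rot: [-3.142, -0.001, -2.841]
force: [-0.2, 0.5, -0.2]
width: 0.088
gripper_force: 0.0
[ 0.466  -0.0663  0.253 ]
0.1 225 [465.52 -63.26 109.02] circ 466.1209716796875 -63.641082763671875 8.821438789367676 0.11134440664048323
0.085 158 [461.14 -64.33  90.81] circ 466.4289245605469 -62.7414436340332 13.46372127532959 0.09512061508849844
0.055 104 [456.68 -65.67  75.54] circ 460.0859375 -64.22628784179688 11.692670822143555 0.08715741117360176
251 160 323 217
10.526315789473685
```

View pics/sen.png

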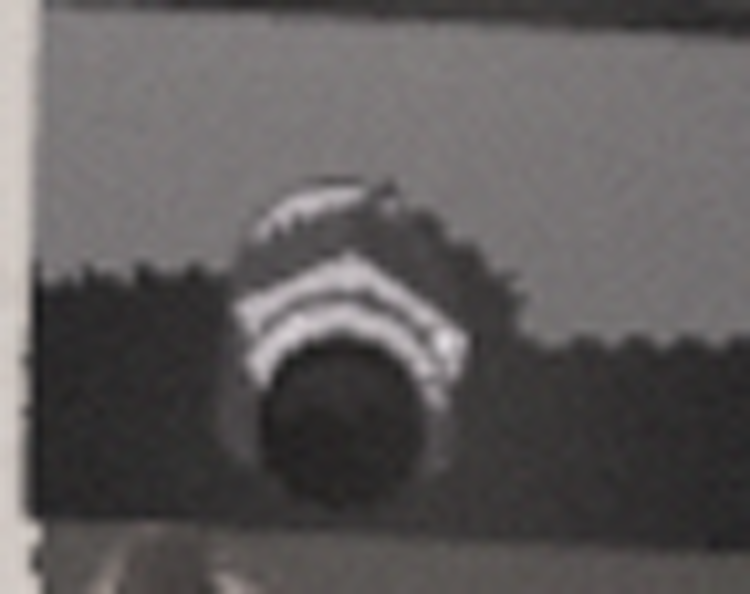

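The crop shows the steel hex body. Its top-edge corners lie at about (235,310), (350,258) and (465,335) in the crop, with the black cap at (343,420). I'll project these to z = 0.090 for the flats' direction.

Run:
```python
from h import *
D=np.load('sen.npz');K,k1,T=D['K'],float(D['k1']),D['T'];f=10.526*.99
def ray(c,z):
    p=np.array(c,float)/f+[251,160]
    r=cv2.undistortPoints(p.reshape(1,1,2),K,np.array([k1,0,0,0.])).ravel()
    v=T[:3,:3]@[r[0],r[1],1];return T[:3,3]+v*(z-T[2,3])/v[2]
A=[ray(c,.090)for c in((235,310),(350,258),(465,335))];C=ray((343,420),.109)
print(np.round(A,4),'cap',C)
for a,b in((0,1),(1,2)):
    e=A[b]-A[a];t=np.degrees(np.arctan2(e[1],e[0]));print('edge',np.hypot(*e[:2]),'normal mod60',(t+90)%60)
ctr=C
for a in A: v=a-ctr;print('corner r',np.hypot(*v[:2]),'normal from corner mod60',(np.degrees(np.arctan2(v[1],v[0]))+30)%60)
s=arm.get_state();print('closing dir mod180',(np.degrees(s['ee_rot'][2])-90)%180)
```

```text
[[ 0.463  -0.0744  0.09  ]
 [ 0.4547 -0.0651  0.09  ]
 [ 0.4587 -0.0519  0.09  ]] cap [ 0.4659584  -0.06252489  0.109     ]
edge 0.012547490437844455 normal mod60 41.91896852680742
edge 0.01387103649882896 normal mod60 42.962128497658966
corner r 0.01227786708759802 normal from corner mod60 46.225714884084965
corner r 0.011598532510378326 normal from corner mod60 42.89457643137982
corner r 0.012898705135027132 normal from corner mod60 34.15506542145192
closing dir mod180 107.20222181821316
```

Run:
```python
from h import *
delta(.4658,-.063,.056,-167.5)
```

```text
rows [-0.036  0.128  7.881] turn 0.94 alt -35.06 yaw -162.8 q6 -1.55
```

```bash
python3 -m crank '[[[-0.03,0.13,0,0.9],[-0.03,0.13,1,0.9],[-0.03,0.13,2.5,0.9],[-0.03,0.13,4,0.9],[-0.03,0.13,5.5,0.9],[-0.03,0.13,6.8,0.9],[-0.03,0.13,7.5,0.9],[-0.03,0.13,7.9,0.9],[-0.03,0.13,7.9,0.9],[-0.03,0.13,7.9,0.9]]]' 0.4 && python3 -m crank '[[[0,0,0,0],[0,0,0,0],[0,0,0,0],[0,0,0,0],[0,0,0,0],[0,0,0,0]]]' 0.9 8 && python3 -m crank '[[[0,0,0,0],[0,0,0,0],[0,0,0,0]]]' 0.9 35
```

```text
t: 11.22
eef_pos: [0.4663, -0.0621, 0.0565]
ee_rot: [-3.141, 0.001, -2.918]
force: [1.4, 0.0, -0.0]
width: 0.0522
gripper_force: 0.0
t: 11.98
eef_pos: [0.4659, -0.0621, 0.056]
ee_rot: [-3.142, 0.0, -2.918]
force: [-1.2, 0.6, 3.9]
width: 0.0239
gripper_force: 8.0
t: 12.35
eef_pos: [0.4659, -0.0621, 0.056]
ee_rot: [-3.142, 0.0, -2.918]
force: [-1.3, 0.0, 4.9]
width: 0.0241
gripper_force: 35.0
```

```bash
python3 -m crank '[[[0,0,-0.5,0],[0,0,-1.5,0],[0,0,-3,0],[0,0,-4.5,0],[0,0,-6,0],[0,0,-6,0],[0,0,-6,0],[0,0,-6,0]]]'
python3 - <<'E'
from h import *
s=arm.get_state();print(s['width'],s['force'])
delta(.5035,-.3285,.190)
E
```

```text
t: 13.35
eef_pos: [0.4649, -0.0622, 0.2048]
ee_rot: [3.141, -0.002, -2.919]
force: [-0.6, 0.3, -0.7]
width: 0.0235
gripper_force: 35.0
0.023468993337200077 [-0.64146384  0.25076073 -0.74065305]
rows [  0.849 -10.729   0.59 ] turn 0 alt 0 yaw -167.22 q6 -1.64
```

```bash
python3 -m crank '[[[0.1,-1.5,0,0],[0.25,-3.5,0,0],[0.4,-5.5,0,0],[0.6,-7.5,0,0],[0.75,-9.3,0,0],[0.85,-10.4,0,0],[0.85,-10.7,0,0],[0.85,-10.7,0,0],[0.85,-10.7,0,0],[0.85,-10.7,0,0]]]'
python3 - <<'E'
from h import *
im,d,K,k1,T=grab('wrist');save('hold.png',im);im2,d2,K2,k2,T2=grab('scene')
save('hold.png',np.hstack([cv2.resize(im[120:340,180:400],(400,400)),cv2.resize(im2[110:260,220:370],(400,400),interpolation=cv2.INTER_CUBIC)]))
delta(.5035,-.3285,.163)
E
```

```text
t: 14.6
eef_pos: [0.5044, -0.3268, 0.2061]
ee_rot: [-3.142, 0.0, -2.917]
force: [0.3, 0.2, -1.4]
width: 0.0237
gripper_force: 35.0
rows [ 0.049 -0.05   1.725] turn 0 alt 0 yaw -167.15 q6 -1.1
```

View pics/hold.png

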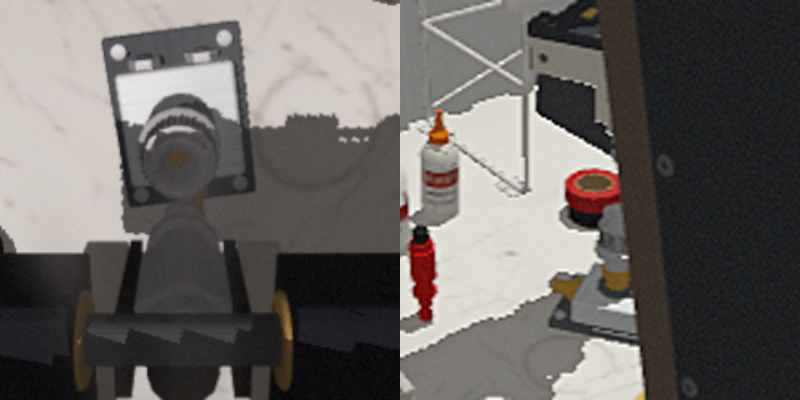

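The sensor hangs straight in the gripper: plug at (185,210) in the left crop, coupler mouth at (178,155). I'll bring it just above the mouth, then creep down.

```bash
python3 -m crank '[[[0.05,-0.05,0.6,0],[0.05,-0.05,1.2,0],[0.05,-0.05,1.7,0],[0.05,-0.05,1.75,0],[0.05,-0.05,1.75,0],[0.05,-0.05,1.75,0],[0.05,-0.05,1.75,0],[0.05,-0.05,1.75,0]]]'
python3 - <<'E'
from h import *
delta(.5035,-.3285,.150)
E
```

```text
t: 15.7
eef_pos: [0.5034, -0.3292, 0.1623]
ee_rot: [-3.141, 0.0, -2.918]
force: [0.6, 0.8, -1.2]
width: 0.0237
gripper_force: 35.0
rows [-0.009  0.027  0.494] turn 0 alt 0 yaw -167.21 q6 -1.09
```

```bash
python3 -m crank '[[[0,0.03,0.08,0],[0,0.03,0.16,0],[0,0.03,0.24,0],[0,0.03,0.3,0],[0,0.03,0.3,0],[0,0.03,0.3,0]]]'; python3 -m crank '[[[0,0,0.05,0],[0,0,0.1,0],[0,0,0.1,0],[0,0,0.1,0]]]'; python3 -m crank '[[[0,0,0.05,0],[0,0,0.1,0],[0,0,0.1,0],[0,0,0.1,0]]]'
```

```text
t: 16.45
eef_pos: [0.5032, -0.3285, 0.1546]
ee_rot: [-3.142, 0.0, -2.918]
force: [-0.3, 1.1, -2.1]
width: 0.024
gripper_force: 35.0
t: 16.95
eef_pos: [0.5031, -0.3284, 0.1521]
ee_rot: [-3.142, -0.0, -2.918]
force: [0.6, -0.2, -1.4]
width: 0.0239
gripper_force: 35.0
t: 17.45
eef_pos: [0.5031, -0.3284, 0.1495]
ee_rot: [3.142, -0.0, -2.918]
force: [0.4, -0.5, -1.2]
width: 0.0239
gripper_force: 35.0
```

```bash
python3 -m crank '[[[0,0,0.08,0],[0,0,0.16,0],[0,0,0.2,0],[0,0,0.2,0]]]'; python3 -m crank '[[[0,0,0.08,0],[0,0,0.16,0],[0,0,0.2,0],[0,0,0.2,0]]]'; python3 -m crank '[[[0,0,0.06,0],[0,0,0.12,0],[0,0,0.16,0],[0,0,0.16,0]]]'
```

```text
t: 17.95
eef_pos: [0.5031, -0.3284, 0.1444]
ee_rot: [3.142, -0.0, -2.918]
force: [0.1, 0.7, -1.5]
width: 0.0237
gripper_force: 35.0
t: 18.45
eef_pos: [0.5031, -0.3284, 0.1394]
ee_rot: [3.141, -0.0, -2.918]
force: [-0.7, 1.3, -1.3]
width: 0.0237
gripper_force: 35.0
t: 18.95
eef_pos: [0.5031, -0.3284, 0.1355]
ee_rot: [3.141, -0.0, -2.918]
force: [0.6, -0.4, -1.6]
width: 0.0235
gripper_force: 35.0
```

Clear in the bore. Next, creep to the trigger.

```bash
python3 -m crank '[[[0,0,0.04,0],[0,0,0.08,0],[0,0,0.12,0],[0,0,0.12,0]]]'; python3 -m crank '[[[0,0,0.04,0],[0,0,0.08,0],[0,0,0.08,0]]]';  python3 -m crank '[[[0,0,0.03,0],[0,0,0.06,0],[0,0,0.06,0]]]'
```

```text
t: 19.45
eef_pos: [0.5031, -0.3284, 0.1324]
ee_rot: [3.141, -0.0, -2.918]
force: [0.6, -0.1, -0.9]
width: 0.0239
gripper_force: 35.0
t: 19.82
eef_pos: [0.5031, -0.3284, 0.1304]
ee_rot: [3.141, -0.0, -2.918]
force: [0.3, -0.3, -2.4]
width: 0.0239
gripper_force: 35.0
t: 20.2
eef_pos: [0.5033, -0.3285, 0.1298]
ee_rot: [-3.141, 0.0, -2.918]
force: [-1.6, 1.4, 5.3]
width: 0.024
gripper_force: 35.0
```

```bash
python3 -m crank '[[[0,0,0.02,0],[0,0,0.04,0],[0,0,0.04,0]]]'; python3 -m crank '[[[0,0,0.02,0],[0,0,0.04,0],[0,0,0.04,0]]]'
```

```text
t: 20.58
eef_pos: [0.5033, -0.3285, 0.1288]
ee_rot: [-3.141, 0.0, -2.918]
force: [-2.3, 2.2, 5.5]
width: 0.0238
gripper_force: 35.0
t: 20.95
eef_pos: [0.5034, -0.3285, 0.1272]
ee_rot: [-3.141, 0.0, -2.918]
force: [-0.9, 1.0, 2.8]
width: 0.0238
gripper_force: 35.0
```

```bash
python3 -m crank '[[[0,0,0.02,0],[0,0,0.04,0],[0,0,0.04,0]]]'
cat > slv.py <<'E'
from h import *
im,d,K,k1,T=grab('wrist');P=world(d,K,k1,T);z=P[...,2]
r=np.hypot(P[...,0]-.5033,P[...,1]+.3285)
for a,b in((.008,.0155),(.0155,.0185),(.019,.023)):
    q=z[(r>a)&(r<b)&(z>.06)&(z<.125)];print(a,len(q),np.round(np.percentile(q,[50,75,90]),4) if len(q) else '')
u=np.argwhere((r<.03)&(z>.06)&(z<.13));y0,x0=u.min(0)-10;y1,x1=u.max(0)+10
save('slv.png',cv2.resize(im[y0:y1,x0:x1],None,fx=6,fy=6,interpolation=cv2.INTER_CUBIC)[:600,:800])
E
python3 slv.py
```

```text
t: 21.32
eef_pos: [0.5034, -0.3286, 0.1263]
ee_rot: [-3.141, 0.0, -2.918]
force: [1.0, -0.0, 3.9]
width: 0.0235
gripper_force: 35.0
0.008 980 [0.1118 0.1169 0.1181]
0.0155 912 [0.1056 0.1088 0.1095]
0.019 539 [0.0856 0.0863 0.0867]
```

View pics/slv.png

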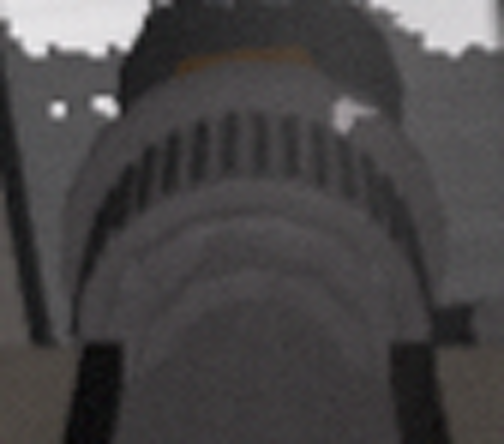

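The sleeve has sprung forward (its top is at z 0.109) and the collar sits on the mouth. Now I'll let go and retreat.

```bash
python3 -m crank '[[[0,0,0,0],[0,0,0,0],[0,0,0,0],[0,0,0,0],[0,0,0,0]]]' 0 && python3 -m crank '[[[0,0,-1,0],[0,0,-2.5,0],[0,0,-4,0],[0,0,-5.5,0],[0,0,-5.5,0],[0,0,-5.5,0],[0,0,-5.5,0],[0,0,-5.5,0]]]' 0; sed -i "s/'slv.png'/'slv2.png'/" slv.py; python3 slv.py
python3 - <<'E'
from h import *
im,d,K,k1,T=grab('wrist');P=world(d,K,k1,T)
q=P[(np.hypot(P[...,0]-.5033,P[...,1]+.3285)<.03)&(P[...,2]>.13)&(P[...,2]<.23)]
print(np.percentile(q[:,2],98));t=q[q[:,2]>np.percentile(q[:,2],98)-.005];print(t.mean(0))
save('fin.png',im)
E
```

```text
t: 22.0
eef_pos: [0.5031, -0.3284, 0.126]
ee_rot: [3.142, -0.0, -2.918]
force: [0.8, 0.5, -0.2]
width: 0.0681
gripper_force: 0.0
t: 23.0
eef_pos: [0.5028, -0.3283, 0.2626]
ee_rot: [3.141, -0.001, -2.918]
force: [0.9, -0.8, -0.5]
width: 0.0875
gripper_force: 0.0
0.008 278 [0.1112 0.1149 0.1187]
0.0155 316 [0.1077 0.1091 0.1095]
0.019 204 [0.0857 0.0863 0.087 ]
0.18269757185013977
[ 0.50300544 -0.32794691  0.1815783 ]
```

View pics/fin.png

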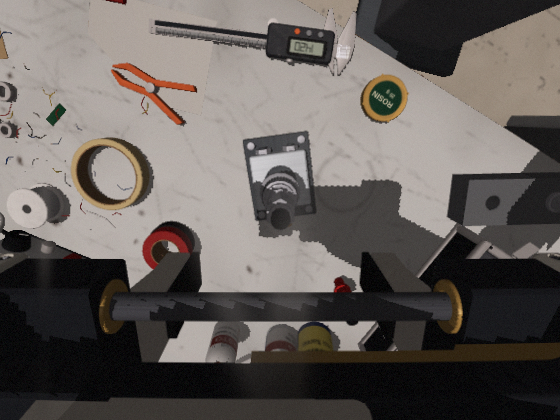

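The sensor stands upright in the coupler at (281,205). Its top is at z 0.1815, so the trigger is down about 2.5 mm, and the sleeve is forward. The bystanders haven't moved.

```bash
python3 -c "
from station import arm
print(arm.job_done())"
```

```text
the job is handed in; nothing more can be done
None
```

The sensor is plugged into the coupler and let go, with the sleeve forward over it; the job was handed in at about 23 s, and no verdict was returned.

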